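# Index the locked chuck of a marking station to its next stop

### The arm

A 6-joint arm with a two-finger parallel gripper is mounted at the origin on the work surface. World frame = base frame: x ahead of the robot, y to its left, z up, the work surface at z = 0. Lengths are in m, angles in rad, forces in N, time in s.
With the tool pointing down it reaches from about 0.3 to 0.775 m from the base axis. Payload 14.6 kg.
Tool frame: the origin (TCP) lies on the centre line of the jaws, within the pads' length; the fingertips stand 25 mm ahead of it and the grasp point (between the pads) lies 6 mm ahead of it (ctrl.tip_reach is the distance from the TCP to the fingertips, in m); z points along the fingers, y is the line along which they close (so a half turn about z gives the same grasp; the last joint's range is limited). The gripper opens to 94 mm and grips with 3 to 60 N. Pads are 16 mm wide; open, the fingers measure 119 mm over their backs; the gripper's body (75 mm by 177 mm) begins 78 mm behind the grasp point.
Start: joints at [-1.314, 0.3, 1.521, -0, 1.321, -0.067], TCP at [0.175, -0.521, 0.23] pointing down, gripper open.
Joint ranges: [-3.03, 3.03], [-0.79, 2.21], [0.23, 2.52], [-1.04, 4.18], [0, 3.07], [-2.55, 2.55]. Speed limits (rad/s): [2.22, 2.22, 2.57, 3.14, 3.14, 3.14].

### API

Orientations are given as [roll, pitch, yaw] about the fixed x, y, z axes, in that order (R = Rz(yaw) Ry(pitch) Rx(roll)).
In Python, from station import ctrl gives the robot as it stands. The module is installed in compiled form; this text tells all that it offers.
- The arm moves only by the tool apply_moves, never from a script. Its argument "deltas" is a list of rows, each a list of 7 numbers: the closure in counts, from 0 (fully open) to 255 (shut), then the shift along the world's x, y, z in cm, then the turn, a rotation vector about the world's x, y, z in rad. In form: [[jaw, tx, ty, tz, ax, ay, az], ...]. A call has 1 to 10 rows; each row shifts and turns the commanded pose from where the row before left it; what a row does not reach is not made up. A row lasts 1/10 s, in which the tool goes at most 50 mm and 8.59 degrees, less where a joint would pass 70% of its speed; a pose out of reach is approached as far as the arm can. A call with a gripper value outside its range is refused whole. The fingers move at their own pace and stop on an object; "grip_force" is the grip in N (left out, the last holds). Time passes only in rows, so rows that do not move let the fingers close. It gives the time, the measured TCP pose, the force, the opening and the grip force at its end, in the units of the state.
- ctrl.get_obs(): the state, without advancing time (a new reading comes with each control period).
- ctrl.camera(name): name is "side" or "top" or "wrist"; returns a dict with "img" (480x640x3 uint8, red, green, blue), "K" (3x3 intrinsics, pixels), "pose" (4x4, takes a point from camera to world coordinates); the wrist camera has in their place "hand_eye" (4x4, takes a point from camera to tool coordinates, whose origin is the TCP and whose axes are the flange's). Camera axes: x right, y up, looking along -z (the intrinsics and any distortion apply to the point x, -y, -z); pixel columns grow to the right and rows downward; lengths in m; the calibration is good to about 2 mm. A picture is of the moment at which its call begins: read the wrist's pose just before it. There is no depth.
- ctrl.hand_in(): hands the job in; it is judged then, once.
The state is a dict: "time_s": time; "qpos": joint angles; "joint_vel": joint speeds; "tau": joint torques, N m; "ee_pos": TCP position; "eef_rot": TCP orientation; "force": force on the tool from outside, world axes, zero at the start; "moment": the same for the moment, N m; "grip_width": finger opening in m; "grip_force": force on a finger pad.
Only numpy, scipy, OpenCV 4.12 (cv2) and the standard library are available. Lean on these libraries where they do the work, as an engineer would, in place of code of your own. Each camera call takes 0.05 s, during which the arm holds its last target. There are 200 camera calls.

### The job

Index the three-jaw chuck of the marking station to its next slot, about a quarter turn on. Swing the lock lever outward just far enough for its tooth to leave the ring (not right out), turn the chuck counter-clockwise, seen from above, until you feel the stop arm of the adjustable shoe come gently up against the lever's pin, which lines up the shoe's slot, and swing the lever fully home so that the tooth sits in that slot. The ring is locked while the tooth is in a slot, and the tooth enters only a slot that is lined up: never force tooth or stop. Let go of everything and leave the chuck key, the bearing ring and the caliper where they lie.

Things in the scene. Friction and masses are not known exactly. Their poses are not given: they have to be found in the camera images.
- station: The fixed station: white base plate 300 x 330 mm, 14 mm thick, on the bench. Origin on the chuck's vertical axis, at bench height; its y axis points away from the lock lever, its z axis up. The plate reaches 150 mm to +x and -x, 155 mm to +y and 175 mm to -y.
- chuck_axis (a point): Point on the chuck's vertical axis at its top face, 104 mm above the bench. The dark steel chuck is 160 mm across. A steel flange of 84 mm diameter, 18 mm high with a small lug (up to 28 mm above the top face), is clamped between the jaws and turns with them.
- jaw1 (a point): Grasp point of jaw 1, on its middle line, 59 mm from the chuck axis, 130 mm above the bench. Each jaw is a steel block 20 mm wide (across the radius), 34 mm long (42 to 76 mm from the axis), its top 145 mm above the bench, 41 mm above the chuck's top face. Moves with the chuck.
- jaw2 (a point): The same for jaw 2, 120 degrees counter-clockwise from jaw 1.
- jaw3 (a point): The same for jaw 3, 240 degrees counter-clockwise from jaw 1.
- chuck_turn (a joint): Chuck angle, rad: 0 at the start, growing counter-clockwise from above; the shoe's slot is lined up at some value from 1.32 to 1.82. No stop of its own, stays where left, takes 0.4 to 0.5 N m to turn slowly (7 N at a jaw). Beside the slot, on its clockwise side, the shoe has a dark stop arm, 12 mm wide, 44 to 58 mm high, reaching 128 mm from the axis.
- handle (a point): Grasp point of the lock lever's upright black round grip, on its axis, 98 mm above the bench. The grip is 18 mm across and stands from 40 to 116 mm above the bench. It moves with the lever on an arc of 127 mm radius about the pivot.
- pivot (a point): The lever's vertical hinge axis, fixed on the station at x = +65 mm, y = -105 mm, 44 mm above the bench.
- lever_swing (a joint): Lever angle, rad: 0 = fully home at its stop (tooth 9 mm deep in the slot, grip at x -60, y -125 mm on the station); grows counter-clockwise from above, outward, to a stop at 1.0. Tooth clear of the ring from 0.2; the pin catches the stop arm up to about 0.38, beyond that the arm passes. With no slot lined up it stops at about 0.13 to 0.17. No spring; stays where left; about 1.5 N moves it.
- lever: Lock lever: dark steel bar, 24 to 40 mm high, upright black grip at its end. 65 mm from the hinge are a steel tooth pointing to the chuck and an upright steel pin, 8 mm across, up to 60 mm high. When the shoe's stop arm touches the pin, the shoe's slot is lined up. Origin on the hinge axis at bench height.
- tooth_tip (a point): Middle of the tooth's tip, 32 mm above the bench. The tooth is 11 mm wide with corners rounded by 2.5 mm, so that a slot misaligned by under about 2 degrees pulls itself in line.
- chuck: Chuck with, under it, a bright ring 190 mm across (23 to 41 mm high). Origin on its axis at bench height. From its x axis: jaws at 30, 150, 270 deg; ring's own slot, where the tooth starts, at 270. An aluminium shoe (72 deg piece of rim, 192 mm across) has the next slot in its middle, at 166 to 194 deg, different each time and not given: feel or see it. Slots 15 mm wide, 11 deep.
- chuck_key: Bystander: T-handled chuck key, 120 mm long, lying on the bench. Leave it alone.
- bearing_ring: Bystander: steel bearing ring, 84 mm across, 18 mm high, on the bench. Leave it alone.
- caliper: Bystander: steel caliper, 200 mm long, flat on the bench. Leave it alone.

How it is judged:
On the way, in this order (a step that is already met when the one before it is completed fails the run):
1. the lock lever is swung out until its tooth is clear of the ring (beyond 0.18 rad) (value of joint lever_swing above 0.18 rad), for 0.1 s.
2. the chuck is turned about a quarter turn counter-clockwise (value of joint chuck_turn between 1.26 and 1.88 rad), for 0.1 s.
At the end, for the whole second after the job is handed in: The lock lever is fully home (within 0.06 rad), its tooth in the shoe's slot, the chuck therefore about a quarter turn counter-clockwise of its start (1.26 to 1.88 rad), both at rest, and the robot has let go (all of step 2 and value of joint lever_swing below 0.06 rad and angular speed of each of chuck, lever below 0.05 rad/s); the robot touches nothing.
It fails at once if the lever and the ring are forced against each other, tooth on ring or pin on stop arm (over 60 N) (contact force between lever and chuck above 60 N).
It fails at once if the chuck key, the bearing ring or the caliper is moved by more than 20 mm (distance of any of chuck_key, bearing_ring, caliper from where it was at the start of the episode above 0.02 m).
It also fails if it takes over 64 s, if anything falls off the work surface, if the arm or the gripper's body presses on something with over 40 N, if the wrist force passes 120 N, or if a joint passes its speed limit or range.

## Working session

There is one attempt and no reset: what is moved stays moved. The work goes in short steps, Python scripts to look and compute and a tool call to move; the robot and the scene stay as the last step left them, time stands still between calls to the robot, and variables do not carry over. Pictures are saved under pics/ and viewed, at most 10 in all, crops included, and the job is handed in when it is done.

Besides the shell and the picture viewer there is one more tool, called after "Request:" as name(argument=value, ...) on one line, values as JSON. apply_moves: Moves the arm, as the interface text tells. Its arguments: {"type":"object","properties":{"deltas":{"type":"array"},"grip_force":{"type":"number"}},"required":["deltas"]}

```bash
mkdir -p pics; python3 - <<'E'
from station import ctrl
import cv2,json,numpy as np
d={}
for n in("top","side"):
    c=ctrl.camera(n); cv2.imwrite(f"pics/{n}0.png",c["img"][:,:,::-1]); d[n]={"K":np.array(c["K"]).tolist(),"pose":np.array(c["pose"]).tolist()}
    print(n,c["K"],c["pose"],[k for k in c])
json.dump(d,open("cal.json","w"))
o=ctrl.get_obs();print(o)
E
```

```text
top [[516.86234256   0.         317.249771  ]
 [  0.         516.86234256 233.41608319]
 [  0.           0.           1.        ]] [[ 1.23603378e-02  9.84087756e-01 -1.77252673e-01  4.57758158e-01]
 [-9.99923608e-01  1.21602613e-02 -2.21508239e-03  3.26008373e-02]
 [-2.43966357e-05  1.77266511e-01  9.84162885e-01  1.01036368e+00]
 [ 0.00000000e+00  0.00000000e+00  0.00000000e+00  1.00000000e+00]] ['img', 'K', 'pose']
side [[499.67883678   0.         308.46946018]
 [  0.         499.67883678 229.70641417]
 [  0.           0.           1.        ]] [[ 0.78842164  0.47816659 -0.38697292  0.26832397]
 [-0.61495573  0.59749414 -0.51461655 -0.44940896]
 [-0.01485839  0.64370604  0.76512859  0.81782222]
 [ 0.          0.          0.          1.        ]] ['img', 'K', 'pose']
{'time_s': 0.1, 'qpos': array([-1.31358638e+00,  3.00390854e-01,  1.52150543e+00, -2.08977973e-05,
        1.32069485e+00, -6.65946561e-02]), 'joint_vel': array([-0.00180568, -0.00318097, -0.00217326, -0.00023908, -0.00044983,
       -0.0005566 ]), 'tau': array([-1.76589194e-03, -5.32649624e+01, -3.53288019e+01,  7.08762067e-02,
        2.34931108e-02, -6.76391073e-05]), 'ee_pos': array([ 0.1749399 , -0.52122123,  0.22996234]), 'eef_rot': array([-3.14059504e+00, -4.62467161e-05,  3.23809760e-01]), 'force': array([ 0.00752057, -0.20118373,  0.50489484]), 'moment': array([-0.01750564, -0.02340691,  0.01497791]), 'grip_force': 0.0, 'grip_width': 0.09380142031832481}
```

View pics/top0.png

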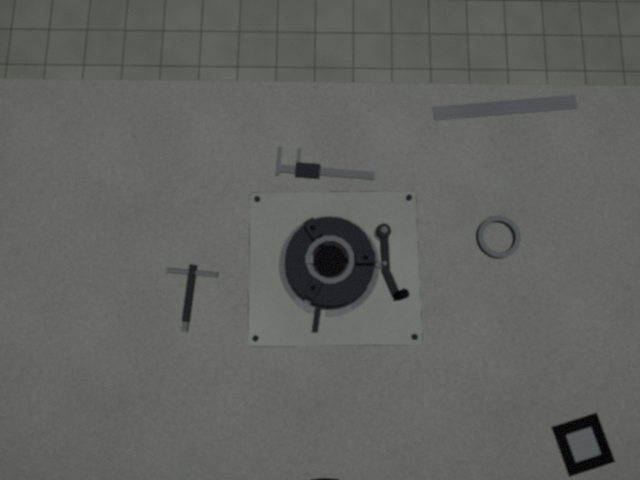

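View pics/side0.png

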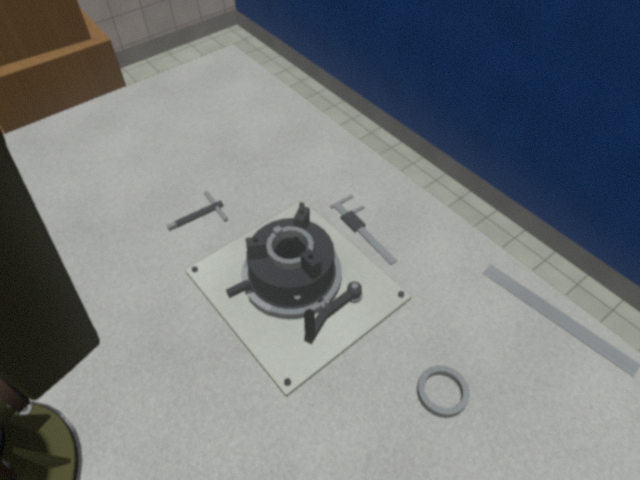

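The top view shows the plate corners at about (250,193), (416,192), (421,345), (248,346), the hinge at (383,230), the grip top at about (403,294) and the stop arm end at (316,331). The lever lies to world -y, so the station is nearly aligned with the world. The side view agrees with this.

```bash
cat > h.py <<'E'
import json,numpy as np,cv2
cal=json.load(open('cal.json'))
def ray(K,P,uv,z):
    K=np.array(K);P=np.array(P);d=np.linalg.inv(K)@[uv[0],uv[1],1];d=P[:3,:3]@[d[0],-d[1],-d[2]];o=P[:3,3]
    return o+d*(z-o[2])/d[2]
def px(n,uv,z): return ray(cal[n]['K'],cal[n]['pose'],uv,z)
def proj(n,p):
    K=np.array(cal[n]['K']);P=np.array(cal[n]['pose']);q=P[:3,:3].T@(np.array(p)-P[:3,3]);q=K@[q[0],-q[1],-q[2]];return q[:2]/q[2]
E
python3 - <<'E'
from h import *
S=np.array([[.15,.155],[.15,-.175],[-.15,-.175],[-.15,.155]])
W=np.array([px('top',u,.014)[:2] for u in[(250,193),(416,192),(421,345),(248,346)]])
a=S-S.mean(0);b=W-W.mean(0);U,s,V=np.linalg.svd(a.T@b);R=(U@V).T
t=W.mean(0)-R@S.mean(0);yaw=np.arctan2(R[1,0],R[0,0])
print(t,yaw,W-(S@R.T+t))
f=lambda p:R@np.array(p)+t
print("pivot",f([.065,-.105]),px('top',(383,230),.044),"grip",f([-.06,-.125]),px('top',(403,294),.116))
for j in(30,150,270):
    a=np.deg2rad(j);p=f([.059*np.cos(a),.059*np.sin(a)]);print(j,p,proj('top',[*p,.145]),proj('side',[*p,.145]))
q=R.T@(px('top',(316,331),.058)[:2]-t);print('arm',q,np.rad2deg(np.arctan2(q[1],q[0])),np.hypot(*q))
q=R.T@(px('top',(317.5,312),.058)[:2]-t);print('arm',q,np.rad2deg(np.arctan2(q[1],q[0])),np.hypot(*q))
im=cv2.imread('pics/top0.png')[180:360,240:440];cv2.imwrite('pics/c1.png',cv2.resize(cv2.convertScaleAbs(im,alpha=1.6),None,fx=3.3,fy=3.3,interpolation=cv2.INTER_CUBIC))
E
```

```text
[0.57139417 0.01209282] 0.017465174330492137 [[-0.00152539 -0.0002404 ]
 [-0.0011654  -0.00010434]
 [ 0.00140114  0.00210428]
 [ 0.00128966 -0.00175954]]
pivot [ 0.638218   -0.09175599] [ 0.63995182 -0.09019112  0.044     ] grip [ 0.51358635 -0.11393598] [ 0.51467453 -0.11433463  0.116     ]
30 [0.62196668 0.04248066] [312.65598598 228.5362552 ] [300.91793141 213.19281361]
150 [0.51979126 0.04069597] [312.87205568 288.69016151] [254.62746843 241.28125051]
270 [ 0.57242456 -0.04689819] [365.23097611 258.03466888] [309.79673591 257.79128882]
arm [-0.12124479  0.0248164 ] 168.43246242605346 0.12375844341650208
arm [-0.08723468  0.02192384] 165.892582286827 0.08994745052969375
```

View pics/c1.png

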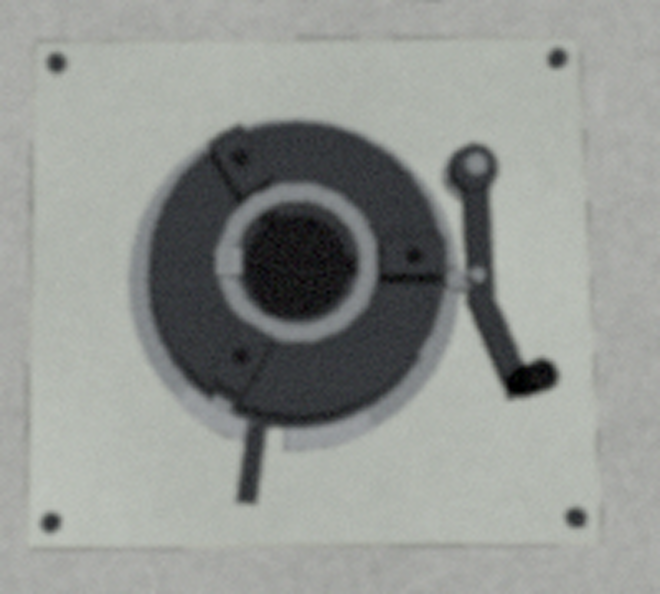

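The crop shows the slot just right of the arm, at about crop (268,440), that is top pixel (321.2,313.3). The fitted grip and hinge positions agree with their pixels to 2 mm. I'm moving over the grip.

```bash
python3 - <<'E'
from h import *
t=np.array([.5714,.0121])
q=px('top',(321.2,313.3),.041)[:2]-t;print('slot',q,270-(np.rad2deg(np.arctan2(q[1],q[0]))%360-1.0),np.hypot(*q))
E
```

```text
slot [-0.08944421  0.01349915] 99.58245181455203 0.09045713862741751
```

Request:
apply_moves(deltas=[[119, 2.4, 2.9, 0, 0, 0, -0.011], [119, 2.4, 2.9, 0, 0, 0, -0.011], [119, 2.4, 2.9, 0, 0, 0, -0.011], [119, 2.4, 2.9, 0, 0, 0, -0.011], [119, 2.4, 2.9, 0, 0, 0, -0.011], [119, 2.4, 2.9, 0, 0, 0, -0.011], [119, 2.4, 2.9, 0, 0, 0, -0.011], [119, 2.4, 2.9, 0, 0, 0, -0.011], [119, 2.4, 2.9, 0, 0, 0, -0.011], [119, 2.4, 2.9, 0, 0, 0, -0.011]], grip_force=20)

```text
time_s: 1.1
ee_pos: [0.4157, -0.23, 0.2303]
eef_rot: [-3.141, 0.0, 0.213]
force: [-0.2, -0.9, 0.7]
grip_width: 0.0502
grip_force: 0.0
```

Request:
apply_moves(deltas=[[119, 2.4, 2.9, 0, 0, 0, -0.011], [119, 2.4, 2.9, 0, 0, 0, -0.011], [119, 2.4, 2.9, 0, 0, 0, -0.011], [119, 2.5, 3.0, 0, 0, 0, -0.011], [119, 0, 0, 0, 0, 0, 0], [119, 0, 0, 0, 0, 0, 0]])

```text
time_s: 1.7
ee_pos: [0.5119, -0.114, 0.2299]
eef_rot: [-3.141, 0.001, 0.171]
force: [-0.9, -1.2, -0.5]
grip_width: 0.05
grip_force: 0.0
```

Request:
apply_moves(deltas=[[119, 0.2, 0, -2.5, 0, 0, 0], [119, 0, 0, -2.5, 0, 0, 0], [119, 0, 0, -2.5, 0, 0, 0], [119, 0, 0, -2.5, 0, 0, 0], [119, 0, 0, -1.5, 0, 0, 0], [119, 0, 0, -1.1, 0, 0, 0], [119, 0, 0, 0, 0, 0, 0]])

```text
time_s: 2.4
ee_pos: [0.5131, -0.115, 0.1034]
eef_rot: [-3.141, 0.002, 0.169]
force: [0.7, -0.1, 0.7]
grip_width: 0.05
grip_force: 0.0
```

Request:
apply_moves(deltas=[[255, 0, 0, 0, 0, 0, 0], [255, 0, 0, 0, 0, 0, 0], [255, 0, 0, 0, 0, 0, 0], [255, 0, 0, 0, 0, 0, 0], [255, 0, 0, 0, 0, 0, 0]])

```text
time_s: 2.9
ee_pos: [0.5141, -0.1145, 0.1048]
eef_rot: [3.141, -0.0, 0.17]
force: [-0.9, -0.7, 2.2]
grip_width: 0.0177
grip_force: 20.0
```

Request:
apply_moves(deltas=[[255, 0.09, -0.43, 0, 0, 0, 0.035], [255, 0.1, -0.43, 0, 0, 0, 0.035], [255, 0.12, -0.43, 0, 0, 0, 0.035], [255, 0.13, -0.42, 0, 0, 0, 0.035], [255, 0.14, -0.42, 0, 0, 0, 0.035], [255, 0.16, -0.41, 0, 0, 0, 0.035], [255, 0.17, -0.41, 0, 0, 0, 0.035], [255, 0.19, -0.41, 0, 0, 0, 0.035], [255, 0, 0, 0, 0, 0, 0], [255, 0, 0, 0, 0, 0, 0]])

```text
time_s: 3.9
ee_pos: [0.5253, -0.1481, 0.1048]
eef_rot: [3.141, -0.001, 0.449]
force: [2.2, -0.0, 2.9]
grip_width: 0.0173
grip_force: 20.0
```

```bash
python3 - <<'E'
from station import ctrl
import numpy as np
o=ctrl.get_obs();p=o['ee_pos'];print(p,o['force'])
v=p[:2]-np.array([.638,-.0918]);print(np.hypot(*v),np.arctan2(v[1],v[0])%6.283-np.deg2rad(190.1))
E
```

```text
[ 0.52534071 -0.14806582  0.10481973] [ 2.22874594 -0.04580367  2.86425834]
0.1259283835815429 0.28673072138563294
```

Request:
apply_moves(deltas=[[119, 0, 0, 0, 0, 0, 0], [119, 0, 0, 0, 0, 0, 0], [119, 0, 0, 0, 0, 0, 0], [119, 0, 0, 2.0, 0, 0, 0], [119, 0, 0, 3, 0, 0, 0], [119, 0, 0, 3, 0, 0, 0], [119, 0, 0, 2.5, 0, 0, 0], [119, 0, 1.9, 0, 0, 0, -0.1], [119, 0, 1.9, 0, 0, 0, -0.1], [119, 0, 1.9, 0, 0, 0, -0.1]])

```text
time_s: 4.9
ee_pos: [0.5247, -0.0903, 0.2094]
eef_rot: [-3.141, 0.0, 0.145]
force: [0.1, 0.5, -0.1]
grip_width: 0.0501
grip_force: 0.0
```

Request:
apply_moves(deltas=[[119, -0.1, 1.9, 0, 0, 0, -0.1], [119, -0.1, 1.9, 0, 0, 0, -0.1], [119, -0.1, 1.9, 0, 0, 0, -0.1], [119, -0.1, 1.9, 0, 0, 0, -0.1], [119, -0.1, 1.9, 0, 0, 0, -0.1], [119, 0, 1.9, 0, 0, 0, -0.1], [119, 0, 1.8, 0, 0, 0, -0.055], [119, 0, 0, 0, 0, 0, 0], [119, 0, 0, 0, 0, 0, 0]])

```text
time_s: 5.8
ee_pos: [0.5199, 0.0409, 0.2093]
eef_rot: [3.141, 0.0, -0.503]
force: [0.2, 0.5, -0.4]
grip_width: 0.0501
grip_force: 0.0
```

```bash
python3 - <<'E'
from station import ctrl
import cv2,numpy as np
o=ctrl.get_obs();print(o['ee_pos'],o['eef_rot'],o['qpos'])
c=ctrl.camera("wrist");print(c["K"],c["hand_eye"])
cv2.imwrite("pics/w1.png",cv2.convertScaleAbs(c["img"][:,:,::-1],alpha=1.5))
E
```

```text
[0.51986589 0.04091098 0.20931154] [ 3.14130763e+00  2.66021538e-04 -5.03108943e-01] [ 8.34575430e-03  2.55279292e-01  1.62852158e+00 -1.24374791e-04
  1.25816327e+00  2.08228926e+00]
[[359.83948908   0.         325.67779111]
 [  0.         359.83948908 241.21876865]
 [  0.           0.           1.        ]] [[-3.05405542e-04  9.71995597e-01  2.34998865e-01  6.74560195e-02]
 [ 9.99999892e-01  2.14775738e-04  4.11254913e-04  8.27911782e-04]
 [ 3.49265910e-04  2.34998965e-01 -9.71995558e-01 -1.53598318e-01]
 [ 0.00000000e+00  0.00000000e+00  0.00000000e+00  1.00000000e+00]]
```

View pics/w1.png

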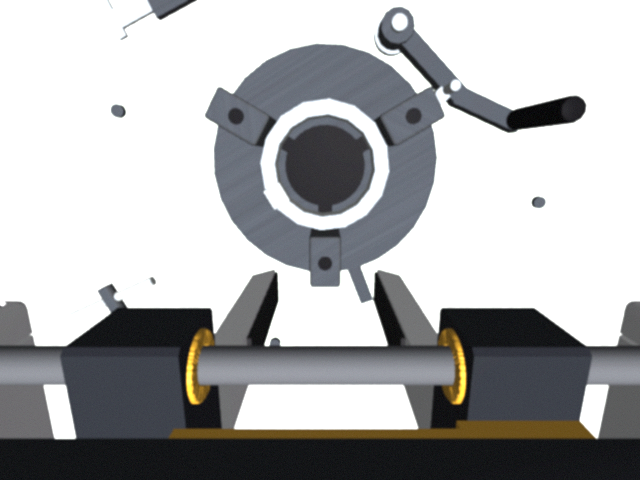

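The wrist view shows the jaw at column 325 between the fingers, midway between them, and the lever swung out. I'm going down and gripping the jaw.

Request:
apply_moves(deltas=[[119, 0, 0, -2.5, 0, 0, 0], [119, 0, 0, -2.5, 0, 0, 0], [119, 0, 0, -1.5, 0, 0, 0], [119, 0, 0, -0.8, 0, 0, 0], [119, 0, 0, 0, 0, 0, 0], [255, 0, 0, 0, 0, 0, 0], [255, 0, 0, 0, 0, 0, 0], [255, 0, 0, 0, 0, 0, 0], [255, 0, 0, 0, 0, 0, 0]])

```text
time_s: 6.75
ee_pos: [0.5201, 0.041, 0.1369]
eef_rot: [-3.141, -0.001, -0.505]
force: [-0.4, -0.6, -0.1]
grip_width: 0.0213
grip_force: 0.0
```

```bash
python3 - <<'E'
import numpy as np
from station import ctrl
o=ctrl.get_obs();print(o['force'],o['moment'],o['ee_pos'],o['eef_rot'],o['qpos'])
c=np.array([.5714,.0121]);v=o['ee_pos'][:2]-c;r=np.hypot(*v);a=np.arctan2(v[1],v[0]);print(r,np.rad2deg(a))
T=np.deg2rad(np.arange(0,96,5));P=100*r*np.c_[np.cos(a+T),np.sin(a+T)]
print(np.round(np.diff(P,axis=0),2).tolist())
E
```

```text
[-0.36425935 -0.59412025 -0.11948187] [0.04488987 0.07481804 0.05612676] [0.52013401 0.04100296 0.13687835] [-3.14122259e+00 -6.30737137e-04 -5.05091358e-01] [8.45644451e-03 3.35970958e-01 1.70492580e+00 1.39837945e-05
 1.09996472e+00 2.08433767e+00]
0.058852214896103865 150.5863816505807
[[-0.23, -0.46], [-0.19, -0.48], [-0.15, -0.49], [-0.11, -0.5], [-0.06, -0.51], [-0.02, -0.51], [0.03, -0.51], [0.07, -0.51], [0.12, -0.5], [0.16, -0.49], [0.2, -0.47], [0.24, -0.45], [0.28, -0.43], [0.32, -0.4], [0.35, -0.37], [0.38, -0.34], [0.41, -0.31], [0.44, -0.27], [0.46, -0.23]]
```

Request:
apply_moves(deltas=[[255, 0, 0, 0, 0, 0, 0], [255, 0, 0, 0, 0, 0, 0], [255, -0.23, -0.46, 0, 0, 0, 0.0873], [255, -0.19, -0.48, 0, 0, 0, 0.0873], [255, -0.15, -0.49, 0, 0, 0, 0.0873], [255, -0.11, -0.5, 0, 0, 0, 0.0873], [255, -0.06, -0.51, 0, 0, 0, 0.0873], [255, -0.02, -0.51, 0, 0, 0, 0.0873]], grip_force=20)

```text
time_s: 7.55
ee_pos: [0.5129, 0.0118, 0.1368]
eef_rot: [-3.141, -0.002, 0.022]
force: [5.4, 5.2, 0.3]
grip_width: 0.0198
grip_force: 20.1
```

Request:
apply_moves(deltas=[[255, 0.03, -0.51, 0, 0, 0, 0.0873], [255, 0.07, -0.51, 0, 0, 0, 0.0873], [255, 0.12, -0.5, 0, 0, 0, 0.0873], [255, 0.16, -0.49, 0, 0, 0, 0.0873], [255, 0.2, -0.47, 0, 0, 0, 0.0873], [255, 0.24, -0.45, 0, 0, 0, 0.0873]])

```text
time_s: 8.15
ee_pos: [0.5211, -0.0175, 0.1368]
eef_rot: [-3.142, -0.002, 0.545]
force: [3.3, 6.3, 2.2]
grip_width: 0.0198
grip_force: 20.2
```

Request:
apply_moves(deltas=[[255, 0.28, -0.43, 0, 0, 0, 0.0873], [255, 0.32, -0.4, 0, 0, 0, 0.0873], [255, 0.35, -0.37, 0, 0, 0, 0.0873], [255, 0.38, -0.34, 0, 0, 0, 0.0873], [255, 0.41, -0.31, 0, 0, 0, 0.0873], [255, 0.22, -0.14, 0, 0, 0, 0.0436], [255, 0.22, -0.13, 0, 0, 0, 0.0436], [255, 0, 0, 0, 0, 0, 0]])

```text
time_s: 8.95
ee_pos: [0.543, -0.0392, 0.1368]
eef_rot: [3.14, -0.001, 1.066]
force: [5.6, 0.7, 2.3]
grip_width: 0.02
grip_force: 20.1
```

```bash
python3 - <<'E'
from station import ctrl
import cv2,numpy as np
o=ctrl.get_obs();print(o['ee_pos'],o['eef_rot'],o['force'],o['moment'])
v=o['ee_pos'][:2]-np.array([.5714,.0121]);print(np.hypot(*v),np.rad2deg(np.arctan2(v[1],v[0]))%360-150.6)
a=ctrl.camera("side")["img"][180:360,160:400,::-1];b=ctrl.camera("top")["img"][170:350,240:480,::-1]
cv2.imwrite("pics/c2.png",cv2.resize(cv2.convertScaleAbs(np.hstack([a,b]),alpha=1.5),None,fx=1.66,fy=1.66,interpolation=cv2.INTER_CUBIC))
E
```

```text
[ 0.54303173 -0.03919874  0.13684952] [ 3.14005069e+00 -7.11360801e-04  1.06616945e+00] [5.61579671 0.67241153 2.28388197] [-0.07912708 -0.83173716 -0.33978764]
0.05862012939322569 90.45735130500762
```

View pics/c2.png

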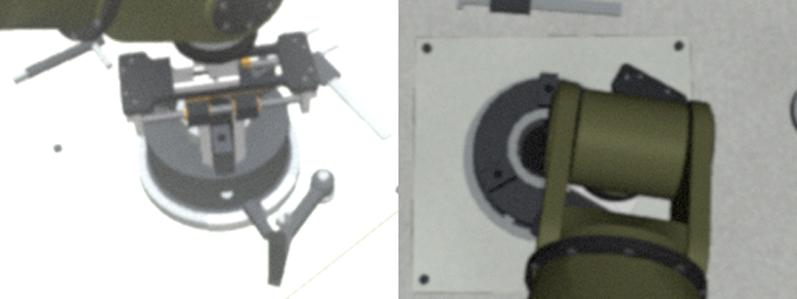

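The side view shows the stop arm close to the pin, still a few degrees short of it. I'm creeping on and watching the torque about the chuck axis.

```bash
cat > m.py <<'E'
from station import ctrl
import numpy as np
o=ctrl.get_obs();v=o['ee_pos'][:2]-np.array([.5714,.0121]);F=o['force'];M=o['moment']
print('yaw turned',np.rad2deg(o['eef_rot'][2]+.505),'pos',np.rad2deg(np.arctan2(v[1],v[0]))%360-150.6,'r',np.hypot(*v),'F',F.round(2),'Mz',M[2].round(3),'Maxis',(M[2]+v[0]*F[1]-v[1]*F[0]).round(3))
E
python3 m.py
```

```text
yaw turned 89.91849095310928 pos 90.48044212848416 r 0.05862343304016156 F [ 6.76 -0.86  1.56] Mz -0.276 Maxis 0.096
```

Request:
apply_moves(deltas=[[255, 0.09, -0.05, 0, 0, 0, 0.0175], [255, 0.09, -0.05, 0, 0, 0, 0.0175], [255, 0.09, -0.05, 0, 0, 0, 0.0175], [255, 0.09, -0.05, 0, 0, 0, 0.0175]])

```text
time_s: 9.45
ee_pos: [0.5462, -0.0409, 0.1369]
eef_rot: [3.141, -0.001, 1.135]
force: [1.4, 2.7, 4.6]
grip_width: 0.02
grip_force: 20.3
```

```bash
python3 m.py
```

```text
yaw turned 93.98392595825513 pos 93.96351044660665 r 0.05867085076063598 F [1.38 2.66 4.56] Mz -0.466 Maxis -0.46
```

Request:
apply_moves(deltas=[[255, 0.09, -0.04, 0, 0, 0, 0.0175], [255, 0.09, -0.04, 0, 0, 0, 0.0175]])

```text
time_s: 9.65
ee_pos: [0.548, -0.0417, 0.1369]
eef_rot: [3.141, -0.0, 1.17]
force: [1.4, 1.5, 5.1]
grip_width: 0.02
grip_force: 20.3
```

```bash
python3 m.py
```

```text
yaw turned 95.99042091781092 pos 95.89456991354197 r 0.05867362555821717 F [1.38 1.5  5.14] Mz -0.538 Maxis -0.499
```

Request:
apply_moves(deltas=[[255, 0.09, -0.04, 0, 0, 0, 0.0175]])

```text
time_s: 9.75
ee_pos: [0.5489, -0.0421, 0.1369]
eef_rot: [3.141, -0.0, 1.188]
force: [2.8, 1.6, 5.3]
grip_width: 0.0201
grip_force: 20.3
```

```bash
python3 m.py
```

```text
yaw turned 96.99670762852554 pos 96.86835890682855 r 0.05869450930067683 F [2.84 1.57 5.26] Mz -0.504 Maxis -0.385
```

Request:
apply_moves(deltas=[[255, 0.09, -0.04, 0, 0, 0, 0.0175]])

```text
time_s: 9.85
ee_pos: [0.5499, -0.0425, 0.1369]
eef_rot: [3.141, -0.001, 1.205]
force: [2.0, 1.2, 4.3]
grip_width: 0.0199
grip_force: 20.4
```

```bash
python3 m.py
```

```text
yaw turned 98.00209895537233 pos 97.86430161864399 r 0.05870003534416573 F [1.99 1.23 4.31] Mz -0.523 Maxis -0.441
```

Request:
apply_moves(deltas=[[255, 0.045, -0.02, 0, 0, 0, 0.0087]])

```text
time_s: 9.95
ee_pos: [0.5503, -0.0427, 0.1369]
eef_rot: [3.141, -0.0, 1.214]
force: [1.2, 1.8, 6.0]
grip_width: 0.0199
grip_force: 20.3
```

```bash
python3 m.py
```

```text
yaw turned 98.50474730821013 pos 98.33599560219548 r 0.05875772426412216 F [1.22 1.84 6.01] Mz -0.471 Maxis -0.444
```

Request:
apply_moves(deltas=[[255, 0.045, -0.02, 0, 0, 0, 0.0087]])

```text
time_s: 10.05
ee_pos: [0.5507, -0.0429, 0.1368]
eef_rot: [3.141, -0.0, 1.223]
force: [2.3, 1.8, 4.3]
grip_width: 0.0199
grip_force: 20.3
```

```bash
python3 m.py
```

```text
yaw turned 98.98658072335651 pos 98.77888126993437 r 0.05877639329130809 F [2.29 1.76 4.25] Mz -0.471 Maxis -0.381
```

Request:
apply_moves(deltas=[[255, 0.045, -0.02, 0, 0, 0, 0.0087]])

```text
time_s: 10.15
ee_pos: [0.5512, -0.0431, 0.1369]
eef_rot: [3.141, -0.0, 1.231]
force: [1.8, 2.5, 5.6]
grip_width: 0.02
grip_force: 20.3
```

```bash
python3 m.py
```

```text
yaw turned 99.47996311708472 pos 99.26805260403435 r 0.05879950777355244 F [1.84 2.47 5.64] Mz -0.485 Maxis -0.434
```

Request:
apply_moves(deltas=[[255, 0.045, -0.02, 0, 0, 0, 0.0087]])

```text
time_s: 10.25
ee_pos: [0.5516, -0.0433, 0.1369]
eef_rot: [3.141, -0.001, 1.24]
force: [1.6, 1.9, 4.7]
grip_width: 0.0202
grip_force: 20.3
```

```bash
python3 m.py
```

```text
yaw turned 99.98367558986693 pos 99.73762798507832 r 0.05877824383467514 F [1.65 1.87 4.68] Mz -0.451 Maxis -0.397
```

```bash
python3 - <<'E'
from station import ctrl
import cv2,numpy as np
a=ctrl.camera("side")["img"][270:350,240:360,::-1]
cv2.imwrite("pics/c3.png",cv2.resize(cv2.convertScaleAbs(a,alpha=1.2),None,fx=6,fy=6,interpolation=cv2.INTER_CUBIC))
E
```

```text
(no output)
```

View pics/c3.png

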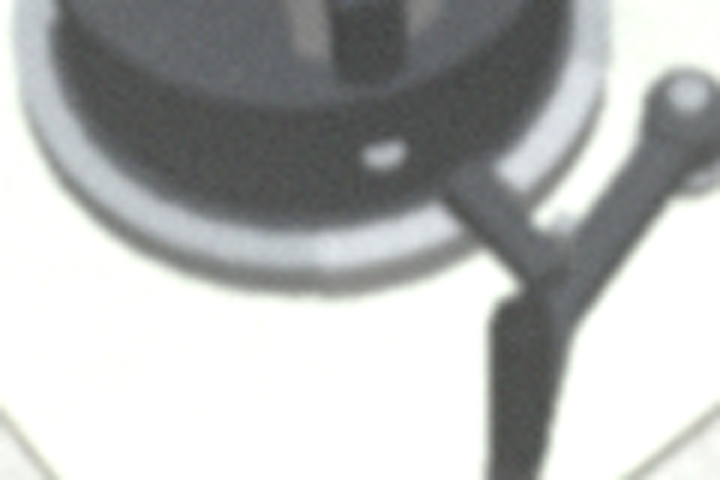

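The arm's edge at about crop (540,235) is almost on the pin at (562,222), so it is about to touch. I'm continuing gently.

Request:
apply_moves(deltas=[[255, 0.045, -0.02, 0, 0, 0, 0.0087]])

```text
time_s: 10.4
ee_pos: [0.5521, -0.0434, 0.1369]
eef_rot: [3.141, -0.001, 1.249]
force: [2.8, 3.2, 5.5]
grip_width: 0.0201
grip_force: 20.4
```

```bash
python3 m.py
```

```text
yaw turned 100.46916550102715 pos 100.21316633946273 r 0.058789182067552466 F [2.8  3.19 5.53] Mz -0.491 Maxis -0.397
```

Request:
apply_moves(deltas=[[255, 0.045, -0.02, 0, 0, 0, 0.0087]])

```text
time_s: 10.5
ee_pos: [0.5524, -0.0436, 0.1368]
eef_rot: [3.141, -0.001, 1.257]
force: [-1.4, 3.7, 7.8]
grip_width: 0.02
grip_force: 20.4
```

```bash
python3 m.py
```

```text
yaw turned 100.97703082111755 pos 100.57491473462699 r 0.058815073399352026 F [-1.35  3.68  7.8 ] Mz -0.533 Maxis -0.678
```

Request:
apply_moves(deltas=[[255, 0.045, -0.02, 0, 0, 0, 0.0087]])

```text
time_s: 10.6
ee_pos: [0.5525, -0.0436, 0.1368]
eef_rot: [-3.141, -0.001, 1.266]
force: [-4.9, 6.5, 10.8]
grip_width: 0.0201
grip_force: 20.5
```

```bash
python3 m.py
```

```text
yaw turned 101.47693715309788 pos 100.63839241035029 r 0.05883172934666564 F [-4.88  6.53 10.8 ] Mz -0.545 Maxis -0.94
```

Contact felt: the torque rose from 0.42 to 0.94 N m and the motion stalled at about 100.6 degrees. I'm releasing the jaw and going back to the lever grip.

Request:
apply_moves(deltas=[[255, -0.045, 0.02, 0, 0, 0, -0.0087], [119, 0, 0, 0, 0, 0, 0], [119, 0, 0, 0, 0, 0, 0], [119, 0, 0, 0, 0, 0, 0], [119, 0, 0, 1.3, 0, 0, 0], [119, 0, 0, 3, 0, 0, 0], [119, 0, 0, 3, 0, 0, 0], [119, -0.3, -1.4, 0, 0, 0, -0.1], [119, -0.3, -1.4, 0, 0, 0, -0.1], [119, -0.3, -1.4, 0, 0, 0, -0.1]])

```text
time_s: 11.6
ee_pos: [0.5432, -0.0863, 0.2106]
eef_rot: [3.141, -0.0, 0.954]
force: [-0.0, -0.0, -0.0]
grip_width: 0.05
grip_force: 0.0
```

Request:
apply_moves(deltas=[[119, -0.4, -1.4, 0, 0, 0, -0.1], [119, -0.4, -1.4, 0, 0, 0, -0.1], [119, -0.4, -1.4, 0, 0, 0, -0.1], [119, -0.4, -1.3, 0, 0, 0, -0.1], [119, -0.2, -0.7, 0, 0, 0, -0.1], [119, 0, 0, 0, 0, 0, 0], [119, 0, 0, 0, 0, 0, 0]])

```text
time_s: 12.3
ee_pos: [0.5254, -0.1477, 0.21]
eef_rot: [3.141, -0.0, 0.461]
force: [0.8, -1.0, 0.5]
grip_width: 0.05
grip_force: 0.0
```

```bash
python3 - <<'E'
from station import ctrl
import cv2,numpy as np
o=ctrl.get_obs();print(o['ee_pos'],o['eef_rot'],o['force'])
c=ctrl.camera("wrist")
cv2.imwrite("pics/w2.png",c["img"][:,:,::-1])
E
```

```text
[ 0.52535798 -0.14770279  0.210003  ] [ 3.14130910e+00 -3.08872078e-04  4.61004008e-01] [ 0.78103106 -1.04344661  0.47254078]
```

View pics/w2.png

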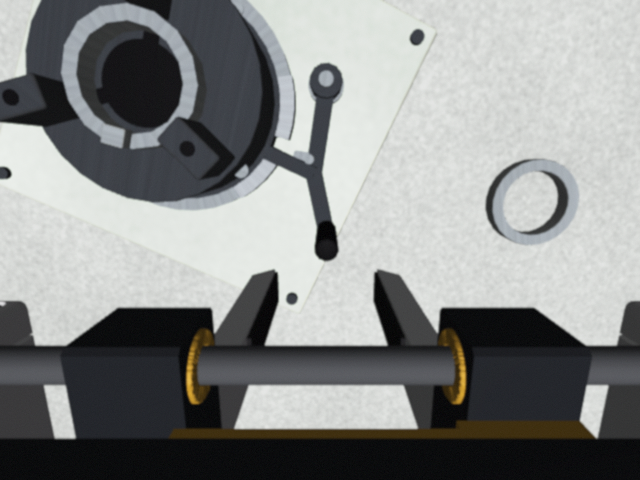

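The grip at (326,245) is midway between the fingers, and the arm rests on the pin at about (303,158). I'm going down and gripping.

Request:
apply_moves(deltas=[[119, 0, 0, -3, 0, 0, 0], [119, 0, 0, -3, 0, 0, 0], [119, 0, 0, -2.5, 0, 0, 0], [119, 0, 0, -2, 0, 0, 0], [119, 0, 0, 0, 0, 0, 0], [255, 0, 0, 0, 0, 0, 0], [255, 0, 0, 0, 0, 0, 0], [255, 0, 0, 0, 0, 0, 0], [255, 0, 0, 0, 0, 0, 0], [255, 0, 0, 0, 0, 0, 0]])

```text
time_s: 13.35
ee_pos: [0.5255, -0.1479, 0.105]
eef_rot: [3.141, -0.001, 0.458]
force: [-0.3, 1.0, 3.3]
grip_width: 0.018
grip_force: 20.0
```

Request:
apply_moves(deltas=[[255, -0.19, 0.41, 0, 0, 0, -0.035], [255, -0.17, 0.41, 0, 0, 0, -0.035], [255, -0.16, 0.41, 0, 0, 0, -0.035], [255, -0.07, 0.21, 0, 0, 0, -0.0175], [255, -0.07, 0.21, 0, 0, 0, -0.0175]])

```text
time_s: 13.85
ee_pos: [0.5188, -0.1316, 0.105]
eef_rot: [3.141, -0.0, 0.318]
force: [-3.3, -3.1, 7.2]
grip_width: 0.0173
grip_force: 20.0
```

Request:
apply_moves(deltas=[[255, -0.065, 0.21, 0, 0, 0, -0.0175], [255, -0.065, 0.21, 0, 0, 0, -0.0175]])

```text
time_s: 14.05
ee_pos: [0.5174, -0.1274, 0.105]
eef_rot: [3.141, -0.0, 0.283]
force: [-1.8, -3.2, 6.7]
grip_width: 0.0179
grip_force: 20.0
```

Request:
apply_moves(deltas=[[255, -0.06, 0.21, 0, 0, 0, -0.0175], [255, -0.055, 0.21, 0, 0, 0, -0.0175]])

```text
time_s: 14.25
ee_pos: [0.5163, -0.1232, 0.105]
eef_rot: [3.141, -0.0, 0.248]
force: [-3.0, -3.1, 7.7]
grip_width: 0.0175
grip_force: 20.0
```

Request:
apply_moves(deltas=[[255, -0.05, 0.21, 0, 0, 0, -0.0175], [255, -0.05, 0.21, 0, 0, 0, -0.0175]])

```text
time_s: 14.45
ee_pos: [0.5153, -0.119, 0.105]
eef_rot: [3.141, -0.0, 0.213]
force: [-3.9, -2.8, 7.4]
grip_width: 0.0176
grip_force: 20.0
```

Request:
apply_moves(deltas=[[255, -0.05, 0.21, 0, 0, 0, -0.0175], [255, -0.05, 0.21, 0, 0, 0, -0.0175]])

```text
time_s: 14.65
ee_pos: [0.5143, -0.1147, 0.1049]
eef_rot: [3.141, -0.0, 0.178]
force: [-2.7, -2.3, 7.1]
grip_width: 0.0174
grip_force: 20.0
```

Request:
apply_moves(deltas=[[255, -0.02, 0.1, 0, 0, 0, -0.008], [255, -0.02, 0.1, 0, 0, 0, -0.008]])

```text
time_s: 14.85
ee_pos: [0.5141, -0.1135, 0.105]
eef_rot: [3.139, -0.001, 0.163]
force: [-0.4, -13.8, 3.0]
grip_width: 0.0175
grip_force: 20.0
```

Request:
apply_moves(deltas=[[255, 0, 0.1, 0, 0, 0, -0.008]])

```text
time_s: 14.95
ee_pos: [0.5142, -0.1133, 0.105]
eef_rot: [3.138, -0.001, 0.154]
force: [-0.1, -20.8, 0.9]
grip_width: 0.0174
grip_force: 20.0
```

The home stop is felt at the starting grip position. I'm relaxing, releasing and withdrawing.

Request:
apply_moves(deltas=[[255, 0, -0.12, 0, 0, 0, 0], [119, 0, 0, 0, 0, 0, 0], [119, 0, 0, 0, 0, 0, 0], [119, 0, 0, 0, 0, 0, 0], [119, 0, 0, 1.5, 0, 0, 0], [119, 0, 0, 3, 0, 0, 0], [119, 0, 0, 3, 0, 0, 0], [119, 0, 0, 3, 0, 0, 0], [119, -1, -2.5, 0, 0, 0, 0], [119, -1, -2.5, 0, 0, 0, 0]])

```text
time_s: 15.95
ee_pos: [0.4939, -0.1628, 0.2102]
eef_rot: [3.141, -0.001, 0.156]
force: [0.7, -0.4, -0.2]
grip_width: 0.0499
grip_force: 0.0
```

Request:
apply_moves(deltas=[[119, -2, -3.5, 0, 0, 0, 0], [119, -2, -3.5, 0, 0, 0, 0], [119, -2, -3.5, 0, 0, 0, 0], [119, -2, -3.5, 0, 0, 0, 0], [119, -2, -3.5, 0, 0, 0, 0], [119, 0, 0, 0, 0, 0, 0], [119, 0, 0, 0, 0, 0, 0], [119, 0, 0, 0, 0, 0, 0]])

```text
time_s: 16.75
ee_pos: [0.3943, -0.3369, 0.2094]
eef_rot: [-3.141, -0.0, 0.155]
force: [-0.1, 0.2, -0.9]
grip_width: 0.0503
grip_force: 0.0
```

```bash
python3 - <<'E'
from station import ctrl
import cv2
im=ctrl.camera("top")["img"][180:360,240:440,::-1]
cv2.imwrite('pics/c4.png',cv2.resize(cv2.convertScaleAbs(im,alpha=1.6),None,fx=3.3,fy=3.3,interpolation=cv2.INTER_CUBIC))
E
```

```text
(no output)
```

View pics/c4.png

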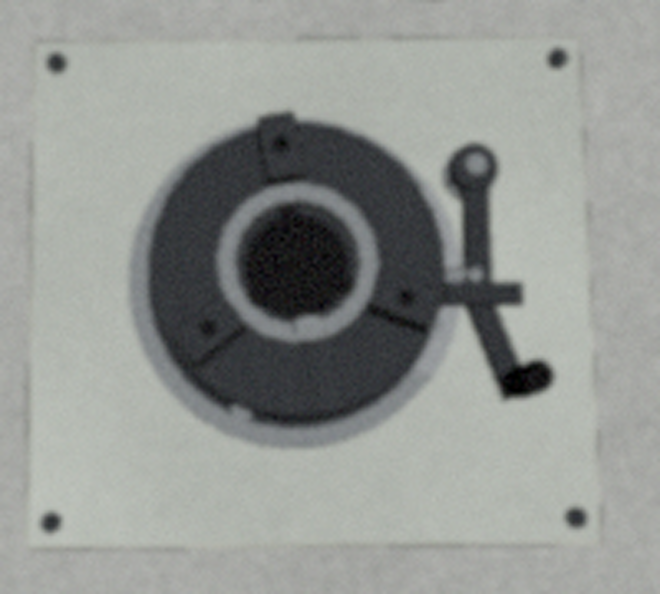

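The lever is back in its starting pose (grip at crop (528,378), tooth at (460,275)). The stop arm at (490,293) lies beside the pin and the chuck is a quarter turn on.

```bash
python3 -c "
from station import ctrl
print(ctrl.hand_in())"
```

```text
the job is handed in; nothing more can be done
None
```

The chuck is turned about 100° (1.76 rad) counter-clockwise, the lever is fully home with its tooth in the shoe's slot, and the arm has let go and moved clear; handed in at about 17 s on the robot's clock, with no verdict returned.

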